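# Prove the tube roller's stop button and restart the machine

## Robot

A 7-joint arm with a two-finger parallel gripper is mounted at the origin on a cart in front of the work surface, level with it; the furniture and walls round the work are solid. World frame = base frame: x ahead of the robot, y to its left, z up, the work surface at z = 0. Lengths are in m, angles in rad, forces in N, time in s.
With the tool pointing down it reaches from about 0.4 to 0.875 m from the base axis. Payload 6.5 kg.
Tool frame: the origin (TCP) lies where the fingers leave the gripper's body, on its centre line; the fingertips stand 64 mm ahead of it and the grasp point (between the pads) lies 45 mm ahead of it; z points along the fingers, x is the direction in which the jaws open and shut, and the axes are right-handed (so a half turn about z gives the same grasp; the last joint's range is limited). The gripper opens to 88 mm and grips with 3 to 60 N. Pads are 18 mm wide; open, the fingers measure 123 mm over their backs; the gripper's body (75 mm by 187 mm) begins 45 mm behind the grasp point.
Start: joints at [1.147, 0.536, -0.004, 1.538, 0.003, 1.067, -0.071], TCP at [0.228, -0.609, 0.303] pointing down, gripper open.
Joint ranges: [-2.7, 2.7], [-0.37, 2.16], [-1.27, 1.26], [0.24, 2.4], [-1.31, 4.45], [0.19, 1.91], [-2.76, 2.76]. Speed limits (rad/s): [2.39, 2.39, 3.14, 3.14, 3.14, 3.14, 3.14].

## Interface

Orientations are given as a rotation vector (axis times angle).
In Python, from plant import robot gives the robot as it stands.
- The arm moves only by the shell command python3 -m handwheel 'ROWS' [OPENING] [FORCE]. ROWS is JSON, a list of rows, each a list of 2 entries, a list of its own where there are three numbers: the shift along the tool's x, y, z in units of 250 mm (1.0 is 250 mm), then the turn about the tool's z in units of pi/2 rad (1.0 is pi/2 rad). A call has 1 to 5 rows; each row is the pose to reach, as a shift and turn from the pose measured when the call began, along the tool's axes at that moment; what a row does not reach only later rows make up. A row lasts 1/10 s, in which the tool goes at most 50 mm and 8.59 degrees, less where a joint would pass 70% of its speed; a pose out of reach is approached as far as the arm can. A call with a number of a shift or a turn outside -1 to 1 is refused whole. A call with a gripper value outside its range is refused whole. OPENING is the gripper's target within -1 to 1 (shut at 1, half-way at 0, fully open at -1), set as the call begins (- or left out, the last holds). The fingers move at their own pace and stop on an object; FORCE is the grip in N (left out, the last holds). Time passes only in rows, so rows that repeat a pose let the fingers close. It gives the time, the measured TCP pose, the force and the opening at its end, in the units of the state.
- robot.read_state(): the state, without advancing time (a new reading comes with each control period).
- robot.get_image(name): name is "scene" or "top" or "wrist"; returns a dict with "pixels" (400x640x3 uint8, red, green, blue), "camera_matrix" (3x3 intrinsics, pixels), "dist_coeffs" ([k1, k2, p1, p2, k3] as OpenCV has them; the pictures are not rectified), "extrinsics" (4x4, takes a point from camera to world coordinates); the wrist camera has in their place "mount" (4x4, takes a point from camera to tool coordinates, whose origin is the TCP and whose axes are the tool frame's). Camera axes: x right, y down, z forward; pixel columns grow to the right and rows downward; lengths in m; the calibration is good to about 2 mm. A picture is of the moment at which its call begins: read the wrist's pose just before it. There is no depth.
- robot.job_done(): hands the job in, once; it reports no verdict.
Trained networks look in the newest picture that a camera, given by its name, has taken for a name from the list of things; names that differ only in an ending like _2 or _b are one class to them, and where a whole thing is asked for, a point or a joint stands for the part that bears it (a point fixed in the world has none). Each returns a list of dicts, best first, with "score" (0 to 1); they miss things now and then, are a little off and sometimes report something else, mostly with a low value. They report only what shows in the picture. A call takes as long as a camera call.
- robot.search_frame(camera, name): "uv" ([column, row] in pixels, amid what is visible of it).
- robot.silhouettes(camera, name): "pixels" (400x640 bool, what is visible of it) and "uv" ([column, row] in pixels, amid what is visible of it).
The state is a dict: "time": time; "joints": joint angles; "joint_velocities": joint speeds; "effort": joint torques, N m; "position": TCP position; "orientation": TCP orientation; "contact_force": force on the tool from outside, world axes, zero at the start; "wrist_torque": the same for the moment, N m; "finger_gap": finger opening in m.
Only numpy, scipy, OpenCV 4.12 (cv2) and the standard library are available. Lean on these libraries where they do the work, as an engineer would, in place of code of your own. Each camera call takes 0.05 s, during which the arm holds its last target. There are 200 camera calls.

## Task

Check the stop on the tube roller: press its big mushroom button down until it latches and stays in after you let go of it. Then push the rib on its head round clockwise (as seen from above, the way the arrows point) until the head unlatches, let go so that it springs up and turns back, and only then press the wide round restart button fully in and let it come up. Leave the small mode button alone, and only push and touch: pick nothing up and do not disturb the tubes on the rollers or the loose things around the machine.

Things in the scene. Friction and masses are not known exactly. Their poses are not given: they have to be found in the camera images.
- tube_roller: Bench tube roller, fixed: white box 215 (x) x 270 (y) x 45 mm high. Rear part: three black rollers along y, tops at 71 mm, end cheeks 80 mm high. Front (-x) edge: flat control deck 45 mm above the worktop. Origin under its centre, on the worktop; x from deck to rollers, z up. In this frame: stop button axis at x -65, y 80 mm; restart button x -65, y -25; small mode button x -65, y -95.
- stop_top (a point): Top centre of the stop button's rib, on its vertical axis; moves and turns with the head; 92 mm above the worktop when out. Head: black disc of 56 mm diameter, its upper face 15 mm below this point, crossed by a raised straight rib 60 mm long, 11 mm wide, 15 mm high. Site x runs along the rib (parallel to the machine's x when untwisted), z up. Under the disc a 48 mm collar.
- stop_press (a joint): How far the stop button is pressed in, m: 0 out, 0.012 against its stop; 4 N starts it, about 8 N takes it fully in. Pressed past about 0.0095 it latches and, let go, stays at about 0.009. Once the head is twisted past about 0.33 rad it springs up to 0.
- stop_twist (a joint): Twist of the stop head, rad, clockwise seen from above: 0 at rest, 0.9 at the stop; past about 0.33 it unlatches (0.5 to 0.8 is sure). Clockwise carries the rib's near (-x) end to the left (+y), its far end to the right. A light spring (0.025 N m at 0, 0.07 N m at 0.9) turns it back when let go.
- restart_top (a point): Centre of the top of the wide round restart button, 66 mm above the worktop when out; white cap of 32 mm diameter in a 48 mm dark ring whose top is 9 mm lower; the cap sinks 5 mm.
- restart (a joint): How far the restart button is pressed, m: 0 out, 0.005 fully in (4 N); springs back by itself.
- mode_top (a point): Centre of the top of the small mode button (white cap of 16 mm diameter in a 32 mm dark ring), 66 mm above the worktop, to be left alone.
- mode (a joint): How far the small mode button is pressed, m: 0 out, 0.005 fully in (3 N); must stay out.
- tube_a: Capped tube 16 x 92 mm lying loose between the front and middle rollers, cap to +y; origin at its bottom end, z axis along the tube. Not to be disturbed.
- tube_b: Capped tube 16 x 92 mm lying loose between the middle and rear rollers, cap to -y; origin at its bottom end, z axis along the tube. Not to be disturbed.
- beaker: Loose 100 ml beaker, 55 mm wide, 68 mm high, left of the machine; origin under its base. Bystander.
- oil_bottle: Loose small dropper bottle, 25 mm wide, 78 mm high, right of the machine; origin under its base. Bystander.
- tally: Loose hand tally counter, 45 x 60 x 25 mm, right of the machine; origin under its base. Bystander.
- pen: Loose black felt marker 139 mm long, 15 mm thick, lying left of the machine; origin under its middle. Bystander.

How it is judged:
On the way, in this order (a step that is already met when the one before it is completed fails the run):
1. the stop button is latched in and stays in with the machine untouched (value of joint stop_press above 0.007 m and contact force between the fingers and tube_roller below 0.2 N), for 0.2 s.
2. the head is twisted clockwise far enough to unlatch (value of joint stop_twist above 0.28 rad).
3. the stop button is out again and turned back (value of joint stop_press below 0.0025 m and value of joint stop_twist below 0.1 rad), for 0.2 s.
4. the restart button is pressed in (value of joint restart above 0.0035 m), for 0.05 s.
At the end, for the whole second after the job is handed in: The stop button is out (within 2.5 mm) and turned back (within 0.1 rad), the restart and mode buttons are out (within 1.2 mm), and the tubes lie still on the rollers (all of step 3 and value of joint each of restart, mode below 0.0012 m and linear speed of each of tube_a, tube_b below 0.02 m/s); the robot touches nothing.
It fails at once if the restart button is pressed while the stop button is still in (value of joint restart above 0.0025 m and value of joint stop_press above 0.005 m).
It fails at once if the small mode button is pressed (value of joint mode above 0.0025 m).
It fails at once if a tube on the rollers is disturbed or lifted (distance of any of tube_a, tube_b from where it was at the start of the episode above 0.02 m).
It fails at once if a loose thing round the machine is pushed away or lifted (distance of any of beaker, oil_bottle, tally, pen from where it was at the start of the episode above 0.02 m).
It also fails if it takes over 48 s, if anything falls off the work surface, if the arm or the gripper's body presses on something with over 40 N, if the wrist force passes 120 N, or if a joint passes its speed limit or range.

## Working session

There is one attempt and no reset: what is moved stays moved. The work goes in short steps, Python scripts to look and compute and a shell command to move; the robot and the scene stay as the last step left them, time stands still between calls to the robot, and variables do not carry over. Pictures are saved under pics/ and viewed, about 8 in all and at most 12, crops included, and the job is handed in when it is done.

```bash
mkdir -p pics; ls
cat > h.py <<'E'
import numpy as np, cv2
from scipy.spatial.transform import Rotation as R
from plant import robot
def ray(im,uv,T=None):
    K=np.array(im["camera_matrix"]);d=np.array(im["dist_coeffs"])
    p=cv2.undistortPoints(np.array([[uv]],float),K,d)[0,0]
    E=np.array(im["extrinsics"]) if T is None else T
    return E[:3,3],E[:3,:3]@np.array([p[0],p[1],1])
def at(im,uv,z,T=None):
    o,r=ray(im,uv,T);return o+r*(z-o[2])/r[2]
def wT(im,s):
    T=np.eye(4);T[:3,:3]=R.from_rotvec(s["orientation"]).as_matrix();T[:3,3]=s["position"]
    return T@np.array(im["mount"])
def save(im,n,crop=None,k=1):
    p=im["pixels"][...,::-1]
    if crop: p=p[crop[1]:crop[3],crop[0]:crop[2]]
    cv2.imwrite("pics/"+n,cv2.resize(p,None,fx=k,fy=k))
E
python3 - <<'E'
from h import *
s=robot.read_state();print({k:np.round(v,3).tolist() for k,v in s.items()})
print(R.from_rotvec(s["orientation"]).as_matrix().round(3))
for c in ("top","scene"):
    im=robot.get_image(c);save(im,c+"0.png")
    for n,z in (("stop_top",.092),("restart_top",.066),("mode_top",.066),("tube_roller",.045),("tube_a",.08),("beaker",.03),("oil_bottle",.04),("tally",.02),("pen",.01)):
        for r in robot.search_frame(c,n)[:2]: print(c,n,np.round(r["uv"]),round(r["score"],2),at(im,r["uv"],z).round(3))
E
```

```text
pics
{'time': 0.0, 'joints': [1.147, 0.537, -0.004, 1.539, 0.003, 1.067, -0.071], 'joint_velocities': [0.001, 0.0, 0.001, 0.0, 0.001, 0.001, 0.001], 'effort': [-0.0, -57.097, 0.991, -25.159, -0.056, 0.018, 0.0], 'position': [0.227, -0.608, 0.302], 'orientation': [-2.581, 1.79, 0.002], 'contact_force': [-0.819, -0.05, 0.429], 'wrist_torque': [-0.074, 0.002, -0.025], 'finger_gap': 0.088}
[[ 0.35  -0.937 -0.001]
 [-0.937 -0.35   0.002]
 [-0.002  0.    -1.   ]]
top stop_top [322. 210.] 0.5 [ 0.509 -0.04   0.092]
top stop_top [319. 181.] 0.27 [ 0.6   -0.033  0.092]
top restart_top [355. 208.] 0.57 [ 0.516 -0.145  0.066]
top mode_top [343. 190.] 0.61 [ 0.575 -0.109  0.066]
top tube_roller [344. 189.] 0.87 [ 0.579 -0.111  0.045]
top tube_a [319. 182.] 0.63 [ 0.597 -0.033  0.08 ]
top tube_a [363. 162.] 0.58 [ 0.657 -0.171  0.08 ]
top beaker [225. 228.] 0.74 [0.46  0.269 0.03 ]
top oil_bottle [442. 218.] 0.46 [ 0.484 -0.42   0.04 ]
top tally [422. 230.] 0.64 [ 0.447 -0.361  0.02 ]
top pen [203. 251.] 0.73 [0.386 0.345 0.01 ]
scene stop_top [334. 203.] 0.62 [ 0.504 -0.043  0.092]
scene tube_roller [329. 194.] 0.96 [ 0.564 -0.099  0.045]
scene tube_roller [352. 191.] 0.39 [ 0.515 -0.159  0.045]
scene tube_a [348. 190.] 0.17 [ 0.51  -0.125  0.08 ]
scene beaker [278. 291.] 0.78 [0.461 0.26  0.03 ]
scene oil_bottle [404. 156.] 0.56 [ 0.477 -0.413  0.04 ]
scene tally [404. 175.] 0.5 [ 0.434 -0.347  0.02 ]
scene pen [268. 334.] 0.53 [0.403 0.361 0.01 ]
```

Run:
```python
from h import *
im=robot.get_image("top");save(im,"top1.png",(180,130,480,280),2.6)
```

```text
(no output)
```

View pics/top1.png

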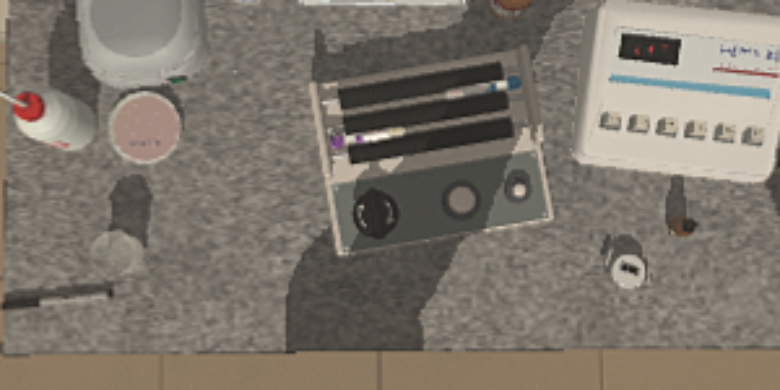

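The deck shows stop at about (325,212), restart (357,207) and mode (379,202) in the full image. The machine is yawed about +9°. I'll move over it next for a look from close up.

```bash
python3 -m handwheel '[[[-0.15,-0.17,0],0.03],[[-0.3,-0.34,0],0.06],[[-0.45,-0.5,0],0.1],[[-0.6,-0.68,0],0.13],[[-0.75,-0.85,0],0.13]]' -0.6; python3 -m handwheel '[[[-0.15,-0.2,0],0],[[-0.3,-0.35,0],0],[[-0.45,-0.5,0],0],[[-0.6,-0.68,0],0],[[-0.75,-0.85,0],0]]'
python3 - <<'E'
from h import *
s=robot.read_state();print(s["position"],R.from_rotvec(s["orientation"]).as_matrix().round(3),s["finger_gap"])
E
```

```text
time: 1.55
position: [0.3459, -0.3864, 0.303]
orientation: [2.384, -2.046, 0.001]
contact_force: [0.5, -0.3, -0.1]
finger_gap: 0.0703
time: 2.05
position: [0.5058, -0.1944, 0.3033]
orientation: [-2.384, 2.046, -0.002]
contact_force: [1.5, -1.4, -0.3]
finger_gap: 0.0704
[ 0.50576775 -0.19439197  0.30333685] [[ 0.151 -0.988  0.001]
 [-0.988 -0.151 -0.001]
 [ 0.001 -0.001 -1.   ]] 0.07042416405185167
```

```bash
python3 -m handwheel '[[[-0.2,0,0],0],[[-0.4,0.06,0],0],[[-0.4,0.06,0],0],[[-0.4,0.06,0],0]]'
python3 - <<'E'
from h import *
s=robot.read_state();im=robot.get_image("wrist");T=wT(im,s);save(im,"w0.png")
print(s["position"],s["joint_velocities"].__class__,np.array(im["mount"]).round(3))
for n,z in (("stop_top",.092),("restart_top",.066),("mode_top",.066)):
    for r in robot.silhouettes("wrist",n)[:2]:
        ys,xs=np.nonzero(r["pixels"]);print(n,np.round(r["uv"]),round(r["score"],2),at(im,r["uv"],z,T).round(4),(xs.min(),xs.max(),ys.min(),ys.max()))
E
```

```text
time: 2.45
position: [0.4757, -0.0969, 0.3035]
orientation: [-2.386, 2.043, -0.003]
contact_force: [0.5, -0.8, -0.2]
finger_gap: 0.0702
[ 0.47565323 -0.09687691  0.30350202] <class 'numpy.ndarray'> [[ 1.     0.001  0.001  0.   ]
 [-0.001  0.962  0.272 -0.07 ]
 [-0.001 -0.272  0.962 -0.081]
 [ 0.     0.     0.     1.   ]]
stop_top [278. 155.] 0.8 [ 0.5087 -0.0523  0.092 ] (np.int64(253), np.int64(303), np.int64(128), np.int64(185))
restart_top [370. 153.] 0.89 [ 0.5243 -0.1521  0.066 ] (np.int64(356), np.int64(383), np.int64(140), np.int64(167))
mode_top [430. 153.] 0.7 [ 0.5349 -0.2201  0.066 ] (np.int64(422), np.int64(436), np.int64(148), np.int64(160))
```

View pics/w0.png

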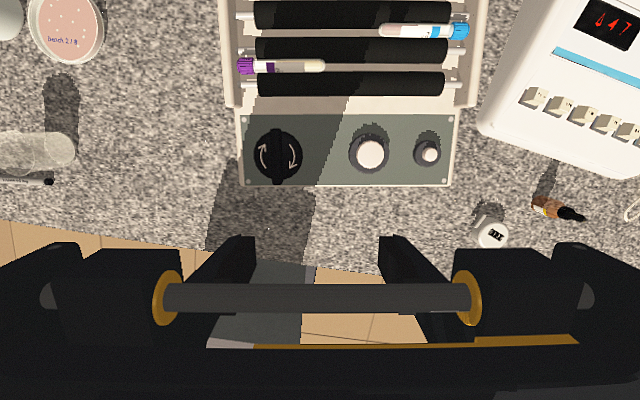

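The wrist view shows the stop at (278,155), restart at (370,153) and mode at (430,153), all consistent. The stop is at about (0.508, -0.050) and the yaw is about 0.155. I'll go above the stop with closed fingers.

```bash
python3 -m handwheel '[[[-0.09,-0.08,0.1],0],[[-0.166,-0.155,0.25],0],[[-0.166,-0.155,0.4],0],[[-0.166,-0.155,0.48],0],[[-0.166,-0.155,0.48],0]]' 1; python3 -m handwheel '[[[0,0,0],0],[[0,0,0],0],[[0,0,0],0]]'
python3 - <<'E'
from h import *
s=robot.read_state();print(s["position"],s["finger_gap"],s["contact_force"])
M=R.from_rotvec(s["orientation"]).as_matrix()
print("tool d",(M.T@(np.array([.508,-.050,.156])-s["position"])/.25).round(3),M.round(3).tolist())
im=robot.get_image("wrist");T=wT(im,s);save(im,"w1.png")
for n,z in (("stop_top",.088),("restart_top",.066),("mode_top",.066)):
    for r in robot.silhouettes("wrist",n)[:2]:
        ys,xs=np.nonzero(r["pixels"]);print(n,np.round(r["uv"]),round(r["score"],2),at(im,r["uv"],z,T).round(4),(xs.min(),xs.max(),ys.min(),ys.max()))
E
```

```text
time: 3.15
position: [0.507, -0.0539, 0.1805]
orientation: [2.376, -2.049, -0.003]
contact_force: [-1.1, -0.4, 0.5]
finger_gap: 0.0325
time: 3.45
position: [0.5078, -0.0544, 0.1817]
orientation: [2.376, -2.051, -0.0]
contact_force: [-0.2, 0.4, -0.4]
finger_gap: 0.0084
[ 0.50782783 -0.05443424  0.18170517] 0.00841585409814559 [-0.23188789  0.44457669 -0.42067197]
tool d [-0.018 -0.003  0.103] [[0.146, -0.989, -0.002], [-0.989, -0.146, -0.002], [0.001, 0.002, -1.0]]
restart_top [445. 218.] 0.9 [ 0.5243 -0.1508  0.066 ] (np.int64(423), np.int64(465), np.int64(197), np.int64(238))
restart_top [310. 218.] 0.72 [ 0.5094 -0.0504  0.066 ] (np.int64(271), np.int64(345), np.int64(188), np.int64(273))
mode_top [529. 217.] 0.84 [ 0.5348 -0.2158  0.066 ] (np.int64(518), np.int64(543), np.int64(207), np.int64(228))
mode_top [311. 218.] 0.42 [ 0.5096 -0.0509  0.066 ] (np.int64(271), np.int64(345), np.int64(188), np.int64(274))
```

View pics/w1.png

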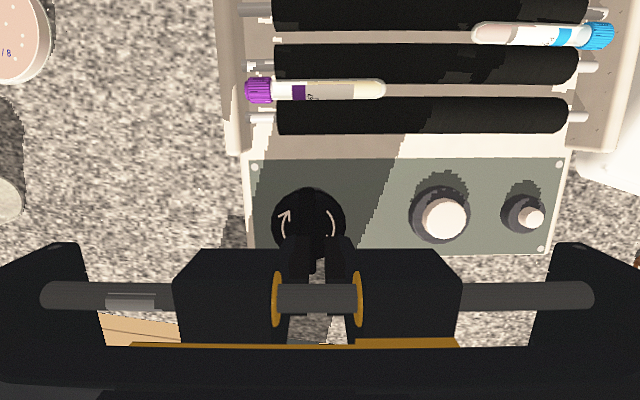

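The fingers (column 317) sit a few mm right of the head (309). The arm is ready to press.

```bash
python3 -m handwheel '[[[-0.016,0,0.04],0],[[-0.016,0,0.08],0],[[-0.016,0,0.1],0],[[-0.016,0,0.11],0],[[-0.016,0,0.12],0]]' 1;  python3 -m handwheel '[[[0,0,0.01],0],[[0,0,0.02],0],[[0,0,0.03],0],[[0,0,0.035],0],[[0,0,0.04],0]]'
```

```text
time: 4.15
position: [0.5064, -0.0499, 0.1509]
orientation: [2.376, -2.049, -0.003]
contact_force: [-2.6, 1.1, 5.5]
finger_gap: 0.0002
time: 4.65
position: [0.5079, -0.0498, 0.1438]
orientation: [2.377, -2.05, 0.001]
contact_force: [-9.4, 1.1, 46.0]
finger_gap: 0.0005
```

```bash
python3 -m handwheel '[[[0,0,-0.06],0],[[0,0,-0.12],0],[[0,0,-0.16],0],[[0,0,-0.16],0],[[0,0,-0.16],0]]' 1;  python3 -m handwheel '[[[0,0,0],0],[[0,0,0],0],[[0,0,0],0]]' 0.57
python3 - <<'E'
from h import *
s=robot.read_state();print(s["position"],s["finger_gap"],s["contact_force"])
im=robot.get_image("wrist");T=wT(im,s);save(im,"w2.png",(180,100,580,330),2)
M=R.from_rotvec(s["orientation"]).as_matrix();print(M.round(3).tolist())
for n,z in (("stop_top",.083),("restart_top",.066),("mode_top",.066)):
    for r in robot.silhouettes("wrist",n)[:1]:
        print(n,np.round(r["uv"]),round(r["score"],2),at(im,r["uv"],z,T).round(4))
E
```

```text
time: 5.15
position: [0.5078, -0.0498, 0.1834]
orientation: [2.377, -2.05, 0.001]
contact_force: [-0.3, 0.0, -0.8]
finger_gap: 0.0007
time: 5.45
position: [0.5075, -0.0498, 0.1829]
orientation: [2.377, -2.05, -0.001]
contact_force: [0.9, 0.3, -0.5]
finger_gap: 0.0186
[ 0.5074946  -0.04977226  0.18287856] 0.018554301443822814 [ 0.85421658  0.34007971 -0.4668774 ]
[[0.147, -0.989, -0.002], [-0.989, -0.147, -0.002], [0.002, 0.003, -1.0]]
stop_top [314. 220.] 0.62 [ 0.5139 -0.0479  0.083 ]
restart_top [450. 218.] 0.79 [ 0.5243 -0.1502  0.066 ]
mode_top [536. 216.] 0.74 [ 0.5356 -0.2179  0.066 ]
```

View pics/w2.png

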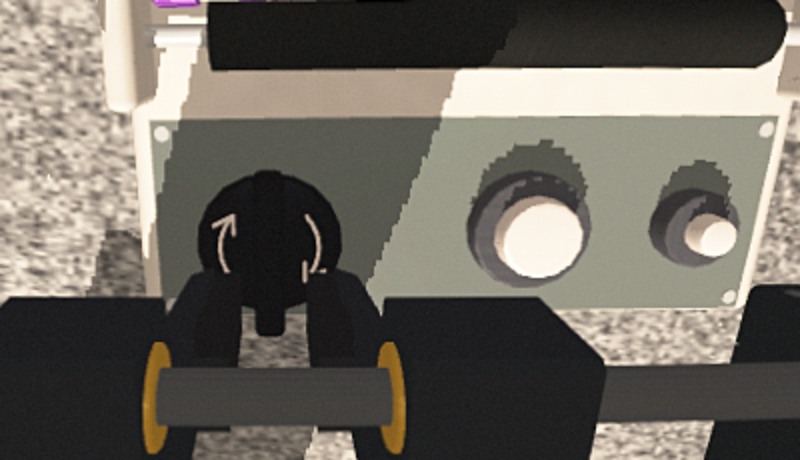

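The head is sitting lower and has stayed in, with the rib at crop column 270, close to the gap centre of about 275. I'll lower the fingers astride the rib.

```bash
python3 -m handwheel '[[[-0.006,0,0.05],0],[[-0.006,0,0.1],0],[[-0.006,0,0.14],0],[[-0.006,0,0.16],0],[[-0.006,0,0.16],0]]';  python3 -m handwheel '[[[0,0,0],0.09],[[0,0,0],0.18],[[0,0,0],0.27],[[0,0,0],0.36],[[0,0,0],0.4]]'
```

```text
time: 6.15
position: [0.5068, -0.0483, 0.1421]
orientation: [2.376, -2.049, -0.002]
contact_force: [-0.9, 1.2, 0.4]
finger_gap: 0.0191
time: 6.65
position: [0.5071, -0.0483, 0.1423]
orientation: [1.621, -2.687, 0.0]
contact_force: [0.9, -0.9, -1.1]
finger_gap: 0.0186
```

```bash
python3 -m handwheel '[[[0,0,0],0.08],[[0,0,0],0.15],[[0,0,0],0.22],[[0,0,0],0.25],[[0,0,0],0.25]]'
python3 - <<'E'
from h import *
s=robot.read_state();print(s["contact_force"],s["wrist_torque"])
im=robot.get_image("wrist");save(im,"w3.png",(120,100,520,330),2)
E
```

```text
time: 7.15
position: [0.5073, -0.0488, 0.1428]
orientation: [1.065, -2.952, 0.003]
contact_force: [-0.7, -2.8, 4.0]
finger_gap: 0.0191
[-0.67172789 -2.82712055  3.96338056] [-0.28953467  0.22502017  0.06016233]
```

View pics/w3.png

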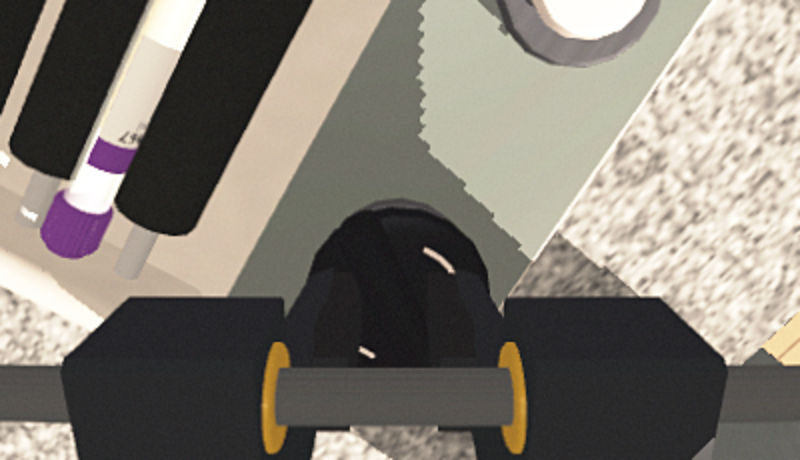

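The head has turned with the fingers and pushes up on them with 4 N, so it has unlatched. I'll turn back and lift.

```bash
python3 -m handwheel '[[[0,0,0],-0.09],[[0,0,0],-0.18],[[0,0,0],-0.27],[[0,0,-0.01],-0.36],[[0,0,-0.04],-0.45]]'; python3 -m handwheel '[[[0,0,-0.06],-0.09],[[0,0,-0.12],-0.18],[[0,0,-0.16],-0.2],[[0,0,-0.16],-0.2]]' 1
python3 - <<'E'
from h import *
s=robot.read_state();print(s["position"],s["contact_force"])
im=robot.get_image("wrist");T=wT(im,s);save(im,"w4.png",(180,100,580,330),2)
M=R.from_rotvec(s["orientation"]).as_matrix();print(M.round(3).tolist())
for n,z in (("stop_top",.083),("restart_top",.066),("mode_top",.066)):
    for r in robot.silhouettes("wrist",n)[:1]:
        p=at(im,r["uv"],z,T);print(n,np.round(r["uv"]),round(r["score"],2),p.round(4),(M.T@(p+[0,0,.064]-s["position"])/.25).round(3))
E
```

```text
time: 7.7
position: [0.5069, -0.0483, 0.1524]
orientation: [2.031, -2.391, -0.001]
contact_force: [0.2, 0.2, -0.2]
finger_gap: 0.019
time: 8.1
position: [0.508, -0.0481, 0.1936]
orientation: [2.384, -2.044, 0.001]
contact_force: [0.7, -1.0, -0.8]
finger_gap: 0.0003
[ 0.50802613 -0.04810323  0.19363339] [ 0.72481681 -1.01667828 -0.79677627]
[[0.152, -0.988, -0.0], [-0.988, -0.152, -0.002], [0.002, 0.001, -1.0]]
stop_top [311. 213.] 0.56 [ 0.5158 -0.0438  0.083 ] [-0.013 -0.034  0.186]
restart_top [443. 213.] 0.85 [ 0.5256 -0.148   0.066 ] [ 0.405 -0.009  0.255]
mode_top [527. 213.] 0.59 [ 0.5362 -0.2169  0.066 ] [ 0.684 -0.008  0.256]
```

View pics/w4.png

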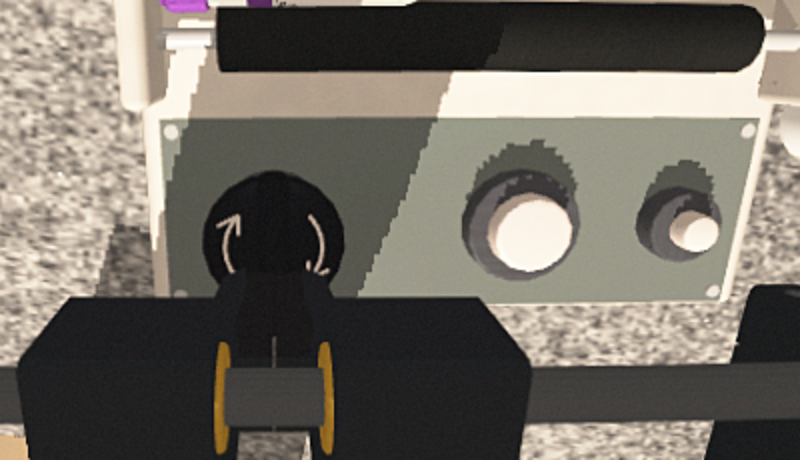

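The rib is straight again, and the disc-to-ring size ratio has grown from 1.16 to 1.20, so the head is up. Restart is next, about 0.103 m along tool x.

```bash
python3 -m handwheel '[[[0.15,0,0],0],[[0.3,0,0],0],[[0.41,-0.005,0.05],0],[[0.41,-0.005,0.12],0],[[0.41,-0.005,0.18],0]]' 1;  python3 -m handwheel '[[[0,0,0],0],[[0,0,0],0],[[0,0,0],0]]'
python3 - <<'E'
from h import *
s=robot.read_state();print(s["position"],s["contact_force"])
im=robot.get_image("wrist");T=wT(im,s);save(im,"w5.png",(180,130,580,330),2)
E
```

```text
time: 8.8
position: [0.5227, -0.15, 0.1455]
orientation: [2.378, -2.046, -0.004]
contact_force: [-0.4, 1.4, -0.8]
finger_gap: 0.0006
time: 9.1
position: [0.5231, -0.1493, 0.1459]
orientation: [2.379, -2.045, -0.004]
contact_force: [0.9, -0.2, -0.3]
finger_gap: 0.0007
[ 0.52313375 -0.14934205  0.14592556] [ 0.91143729 -0.17421395 -0.28746711]
```

View pics/w5.png

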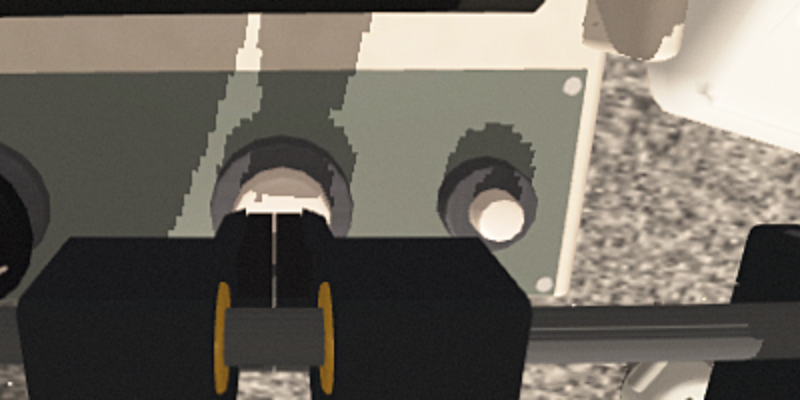

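The fingers are centred over the restart cap (fingers at crop column 272, cap at 282), and the raised stop head shows its collar at the left. I'll press restart.

```bash
python3 -m handwheel '[[[0.005,0,0.03],0],[[0.005,0,0.055],0],[[0.005,0,0.07],0],[[0.005,0,0.08],0],[[0.005,0,0.085],0]]';  python3 -m handwheel '[[[0,0,0.002],0],[[0,0,0.004],0]]'
```

```text
time: 9.65
position: [0.5234, -0.1508, 0.1252]
orientation: [2.379, -2.045, -0.003]
contact_force: [-5.4, 1.3, 17.6]
finger_gap: 0.0005
time: 9.85
position: [0.5235, -0.1507, 0.1252]
orientation: [2.378, -2.045, -0.003]
contact_force: [-4.5, 1.4, 18.3]
finger_gap: 0.0003
```

Restart is fully in: 18 N, and the TCP height corresponds to a cap height of 0.061. I'll release and back off.

```bash
python3 -m handwheel '[[[0,0,-0.05],0],[[0,0,-0.15],0],[[0,0.1,-0.3],0],[[0,0.2,-0.45],0],[[0,0.2,-0.5],0]]'; python3 -m handwheel '[[[0,0,0],0],[[0,0,0],0],[[0,0,0],0]]'
python3 - <<'E'
from h import *
s=robot.read_state();print(s["position"],s["contact_force"])
im=robot.get_image("wrist");T=wT(im,s);save(im,"w6.png")
for c in ("top",):
    im=robot.get_image(c)
    for n,z in (("tube_a",.08),("beaker",.03),("oil_bottle",.04),("tally",.02),("pen",.01)):
        for r in robot.search_frame(c,n)[:2]: print(c,n,np.round(r["uv"]),round(r["score"],2),at(im,r["uv"],z).round(3))
E
```

```text
time: 10.35
position: [0.4731, -0.1592, 0.2535]
orientation: [2.376, -2.047, 0.001]
contact_force: [-0.9, 0.2, -0.2]
finger_gap: 0.0008
time: 10.65
position: [0.4731, -0.1588, 0.2523]
orientation: [2.376, -2.046, -0.002]
contact_force: [-0.7, 0.9, 0.5]
finger_gap: 0.0007
[ 0.47307267 -0.15875222  0.2522646 ] [-0.71982637  0.89523697  0.4685997 ]
top tube_a [366. 161.] 0.53 [ 0.662 -0.18   0.08 ]
top tube_a [320. 182.] 0.42 [ 0.597 -0.038  0.08 ]
top beaker [226. 227.] 0.68 [0.464 0.266 0.03 ]
top oil_bottle [227. 229.] 0.65 [0.457 0.259 0.04 ]
top tally [420. 232.] 0.5 [ 0.441 -0.353  0.02 ]
top pen [202. 249.] 0.72 [0.394 0.346 0.01 ]
top pen [226. 227.] 0.54 [0.462 0.27  0.01 ]
```

View pics/w6.png

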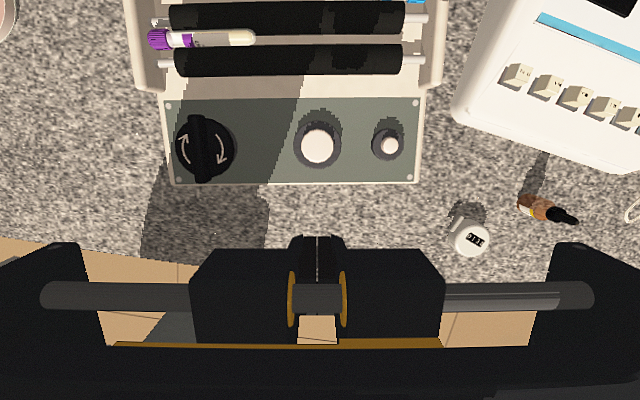

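The stop head (203,148) is straight and raised, the restart cap (318,146) and mode cap (389,145) are out, the tube and bystanders haven't moved, and nothing touches the robot. I'll hand in now.

```bash
python3 -c "
from plant import robot
print(robot.job_done())"
```

```text
the job is handed in; nothing more can be done
None
```

I carried out the whole stop check and handed the job in after about 11 s of robot time; the hand-in reports no verdict.

1. **Latch:** I pressed the stop button with closed fingers until it was fully in (46 N at the end), then lifted clear. The picture showed it staying in with nothing touching it.
2. **Unlatch:** I set the fingers astride the rib and turned the tool about 58° clockwise. The head came round with it and pushed up on the fingertips with about 4 N, so it had unlatched. I then turned back and lifted away. The wrist pictures showed the head raised with the rib straight again.
3. **Restart:** I pressed the restart button fully in (18 N, about 5 mm down) for at least 0.2 s, then released it and backed off.

**Last checks:**
- **Buttons:** in the final wrist picture the stop head is up and straight, and the restart and mode caps are out. The buttons' travel and twist could not be read directly, so these are judged from pictures and forces.
- **Robot:** it was standing clear, with only about 1 N of sensor noise.
- **Loose things:** the tubes, beaker, tally and pen were within about 1 cm of where the detector first put them, which is its own scatter.
- **One disagreement:** in that last overhead check the detector mistook the beaker for the oil bottle. The bottle is visible standing beside the machine in the final wrist picture, but I did not measure its position again.

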